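Seat the grinder burr and cover it

ROBOT

A 6-joint arm with a two-finger parallel gripper is mounted at the origin on the work surface. World frame = base frame: x ahead of the robot, y to its left, z up, the work surface at z = 0. Lengths are in m, angles in degrees, forces in N, time in s.
With the tool pointing down it reaches from about 0.325 to 0.875 m from the base axis. Payload 4.4 kg.
Tool frame: the origin (TCP) lies between the finger pads; the fingertips stand 11 mm ahead of it and the grasp point (between the pads) lies 8 mm behind it; z points along the fingers, y is the line along which they close (so a half turn about z gives the same grasp; the last joint's range is limited). The gripper opens to 85 mm and grips with 20 to 120 N. Pads are 22 mm wide; open, the fingers measure 114 mm over their backs; the gripper's body (76 mm by 85 mm) begins 54 mm behind the grasp point. The pads swing forward as they close: fully open they stand 13 mm farther back than shut.
Start: joints at [-79.441, 11.837, 88.321, -0, 79.842, -8.623], TCP at [0.189, -0.543, 0.242] pointing down, gripper open.
Joint ranges: [-156.59, 156.59], [-49.26, 127.26], [12.9, 141.05], [-63.56, 243.56], [4.71, 150.69], [-161.64, 161.64]. Speed limits (degrees/s): [159.86, 159.86, 180, 180, 180, 180].

INTERFACE

Orientations are given as a 3x3 rotation matrix whose columns are the frame's x, y, z axes.
In Python, from station import ctrl, viewer, job gives the robot as it stands. The module is installed in compiled form; this text tells all that it offers.
- The arm moves only by the tool step_arm, never from a script. Its argument "motion" is a list of rows, each a list of 2 entries, a list of its own where there are three numbers: the shift along the world's x, y, z in units of 40 mm (1.0 is 40 mm), then the turn about the world's z in units of 6 degrees (1.0 is 6 degrees). A call has 1 to 10 rows; each row shifts and turns the commanded pose from where the row before left it; what a row does not reach is not made up. A row lasts 1/12 s, in which the tool goes at most 41.7 mm and 7.16 degrees, less where a joint would pass 70% of its speed; a pose out of reach is approached as far as the arm can. A call is refused whole if a number of a shift passes 1 or a number of a turn 1, either way. A call with a gripper value outside its range is refused whole. "fingers" is the finger opening in mm, from 0 to 85.4, set as the call begins (left out, the last holds). The fingers move at their own pace and stop on an object; "squeeze" is the grip in N (left out, the last holds). Time passes only in rows, so rows that do not move let the fingers close. It gives the time, the measured TCP pose, the force, the opening and the grip force at its end, in the units of the state.
- ctrl.observe(): the state, without advancing time (a new reading comes with each control period).
- viewer.get_image(name): name is "scene" or "top" or "wrist"; returns the picture (400x640x3 uint8, red, green, blue); there is no depth.
- viewer.calibration(name): a dict with "mtx" (3x3 intrinsics, pixels), "xyz" and "attitude" of the camera in the world; the wrist camera has in their place "tool_from_camera" (4x4, takes a point from camera to tool coordinates, whose origin is the TCP and whose axes are the flange's). Camera axes: x right, y up, looking along -z (the intrinsics and any distortion apply to the point x, -y, -z); pixel columns grow to the right and rows downward; lengths in m; the calibration is good to about 2 mm. A picture is of the moment at which its call begins: read the wrist's pose just before it. calibration takes no time and is no camera call.
- job.close_job(): hands the job in; it is judged then, once.
The state is a dict: "t": time; "joint_pos": joint angles; "dq": joint speeds; "tau": joint torques, N m; "position": TCP position; "eef_rot": TCP orientation; "wrist_force": force on the tool from outside, world axes, zero at the start; "moment": the same for the moment, N m; "grip_width": finger opening in m; "gripper_force": force on a finger pad.
Only numpy, scipy, OpenCV 4.12 (cv2) and the standard library are available. Lean on these libraries where they do the work, as an engineer would, in place of code of your own. Each camera call takes 0.05 s, during which the arm holds its last target. There are 200 camera calls.

TASK

Put the coffee grinder back together: take the winged burr out of its sloped stand, stand it upright on the ring on top of the grinder with its two wings resting on the rim rather than in the slots, then press down lightly and turn it until the wings drop fully home into the slots. Then cover it with the grey lid, set squarely down on the grinder, let go, and leave everything else where it stands.

Things in the scene. Friction and masses are not known exactly. Their poses are not given: they have to be found in the camera images.
- grinder: Steel coffee grinder, fixed: upright cylinder 125 mm across, 130 mm high, a black chute on its front 70-100 mm up, reaching 81 mm from the axis. Origin: centre of its foot on the table; z up, -x out through the chute. On its flat top stands a concentric aluminium ring, 24 mm high, about 92 mm across.
- grinder_rim (a point): Centre of the ring's rim, 154 mm above the table; axes as the grinder's. The ring has a round bore (radius 26 mm, open down to the housing top) and two opposite slots in the rim, 15 mm wide, 14 mm deep, open inward and outward. Line of the slots: not given; always 0.2 to 0.7 rad counter-clockwise (from above) of the grinder's y axis. Visible from above. Ring is stiff, does not turn.
- grinder_top (a point): Point on the grinder's axis at its flat housing top, 130 mm above the table. The lid's edge rests on this top, round the ring. A burr with wings along the grinder's y rests on the rim, and drops 14 mm when turned counter-clockwise on to the slots; the fit allows about 0.06 rad either way.
- burr_mid (a point): The burr, loose, 0.18 kg, 61 mm high: steel cylinder, radius 24 mm, 0 to 23 mm above its underside; two wings along its +y and -y to 36 mm from the axis, 10 mm wide, 9 to 23 mm up. This point: on its axis, 30.5 mm above the underside; z up the axis to the handle. It is 175.5 mm above the table when resting on the grinder's rim, 161.5 mm when home (wing tops flush with the rim).
- burr_handle (a point): Middle of the burr's black handle bar, 42 mm above the underside, axes as burr_mid. Bar 16 mm thick (x), 44 mm long (y), 23 to 61 mm above the underside, above the wings. Pinch its two broad faces across x. At the start the axis leans 0.47 to 0.53 rad from vertical; draw the burr out along its own axis by at least 25 mm.
- stand_seat (a point): Where the burr's mid point lies (within 3 mm) at the start in the wooden sloped stand (fixed, base 120 x 120 mm, about 90 mm high). Axes: z up; the rest leans 0.47 rad to -x, roughly to the robot. The rest is a wooden ring like the grinder's, slots along y, rim flush with the burr's wing tops.
- lid_mid (a point): Grey lid, loose, 0.16 kg, standing on its open edge: hollow hood 72 mm high, 110 mm across at the edge, 96 mm at the top, walls and top 4 mm. On top a black round knob 28 mm across, 36 mm high (72 to 108 mm above the edge). This point: on its axis, 54 mm above the edge; z up. In place on the grinder it is 184 mm above the table.
- tumbler: Stainless steel tumbler, 72 mm across, 120 mm high, loose bystander; origin at the centre of its underside.
- vase: Empty ribbed glass vase, about 95 mm across, 200 mm high, loose bystander; origin at the centre of its underside.
- dice_cup: Red plastic dice cup, 78 mm across, 95 mm high, loose bystander; origin at the centre of its underside.
- mug: White mug with a handle, 80 mm across, 90 mm high, loose bystander; origin at the centre of its underside.
- bean_jar: Amber glass jar with a steel cap, 90 mm across, 130 mm high, loose bystander; origin at the centre of its underside.
- remote: Black remote control lying flat, 160 x 42 x 16 mm, long along its x, loose bystander; origin at the centre of its underside.
Not all that is in view belongs to the job. Leave any green look-alike of the part that bears stand_seat alone. What is shaped like the part that bears lid_mid but blue is not meant.

How it is judged:
By the outcome, as a careful person would: the job done as asked, in the order asked, and still so for the second after the job is handed in, with the robot touching nothing.
It also fails if it takes over 62 s, if anything falls off the work surface, if the arm or the gripper's body presses on something with over 40 N, if the wrist force passes 120 N, or if a joint passes its speed limit or range.

## Working session

There is one attempt and no reset: what is moved stays moved. The work goes in short steps, Python scripts to look and compute and a tool call to move; the robot and the scene stay as the last step left them, time stands still between calls to the robot, and variables do not carry over. Pictures are saved under pics/ and viewed, at most 10 in all, crops included, and the job is handed in when it is done.

Besides the shell and the picture viewer there is one more tool, called after "Emit:" as name(argument=value, ...), one argument or row to a line, values as JSON. step_arm: Moves the arm, as the interface text tells. Its arguments: {"type":"object","properties":{"motion":{"type":"array"},"fingers":{"type":"number"},"squeeze":{"type":"number"}},"required":["motion"]}

```bash
mkdir -p pics; python3 - <<'E'
from station import ctrl, viewer, job
import cv2
for n in("scene","top"):
    cv2.imwrite(f"pics/{n}0.png",viewer.get_image(n)[:,:,::-1]); print(n,viewer.calibration(n))
print(viewer.calibration("wrist")); print(ctrl.observe())
E
```

```text
scene {'mtx': array([[492.71455389,   0.        , 316.89830996],
       [  0.        , 492.71455389, 194.30124193],
       [  0.        ,   0.        ,   1.        ]]), 'xyz': array([1.17162416, 0.94131156, 0.90820913]), 'attitude': array([[-0.81734023, -0.3296485 ,  0.47253234],
       [ 0.57607117, -0.481591  ,  0.66046357],
       [ 0.00984649,  0.8120357 ,  0.58352469]])}
top {'mtx': array([[372.3652334 ,   0.        , 319.43615403],
       [  0.        , 372.3652334 , 197.72413659],
       [  0.        ,   0.        ,   1.        ]]), 'xyz': array([0.43476007, 0.06991132, 1.19019495]), 'attitude': array([[-0.01079586,  0.99551495, -0.09398632],
       [-0.99990235, -0.00991356,  0.00984938],
       [ 0.00887347,  0.09408348,  0.99552477]])}
{'mtx': array([[357.39114955,   0.        , 325.21041503],
       [  0.        , 357.39114955, 197.65742421],
       [  0.        ,   0.        ,   1.        ]]), 'tool_from_camera': array([[-1.19941949e-04,  9.64647575e-01,  2.63543245e-01,
         6.56453029e-02],
       [ 9.99999992e-01,  1.03127900e-04,  7.76338207e-05,
        -2.579619
[... 278 characters left out ...]
,
        7.98425763e+01, -8.62364813e+00]), 'dq': array([-0.10369886, -0.05907148, -0.10871898, -0.08225177,  0.0070244 ,
        0.03177487]), 'tau': array([-7.50995168e-04, -3.84094691e+01, -2.92549628e+01, -3.66782206e-04,
        4.83101903e-03,  3.22515314e-05]), 'position': array([ 0.18882553, -0.54241587,  0.24123115]), 'eef_rot': array([[ 9.44457446e-01,  3.28633511e-01, -3.83522378e-04],
       [ 3.28633587e-01, -9.44455273e-01,  2.04989223e-03],
       [ 3.11443550e-04, -2.06207432e-03, -9.99997825e-01]]), 'wrist_force': array([-0.15867716,  0.48484951,  0.32887745]), 'moment': array([ 0.05399037, -0.03564656, -0.00363923]), 'gripper_force': 0.0, 'grip_width': 0.08573521694323603}
```

View pics/scene0.png

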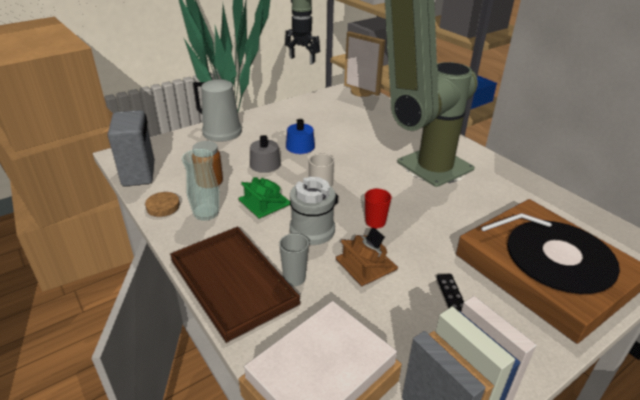

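View pics/top0.png

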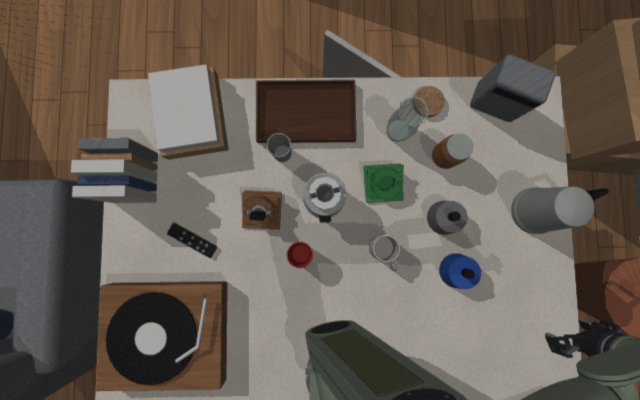

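Top view: the brown stand is at (262,210), with a green look-alike at (384,183). The grey lid is at (447,217), with a blue look-alike at (460,271). The grinder is at (325,195) with its chute at (325,218). Going by the description, I want the brown wooden stand and the grey lid. I'll confirm both in an enlarged crop.

```bash
cat > h.py <<'E'
import numpy as np, cv2
from station import ctrl, viewer, job
def cam(n,st=None):
    c=viewer.calibration(n)
    if n!="wrist": return c["mtx"],np.array(c["xyz"]),np.array(c["attitude"])
    T=np.array(c["tool_from_camera"]); R=np.array(st["eef_rot"])
    return c["mtx"],np.array(st["position"])+R@T[:3,3],R@T[:3,:3]
def ray(C,uv):
    K,o,R=C; d=np.linalg.inv(K)@[uv[0],uv[1],1]; return o,R@[d[0],-d[1],-d[2]]
def onz(C,uv,z):
    o,d=ray(C,uv); return o+d*(z-o[2])/d[2]
def proj(C,p):
    K,o,R=C; q=R.T@(np.asarray(p)-o); q=K@[q[0],-q[1],-q[2]]; return q[:2]/q[2]
def tri(rays):
    A=np.zeros((3,3));b=np.zeros(3)
    for o,d in rays:
        d=d/np.linalg.norm(d);M=np.eye(3)-np.outer(d,d);A+=M;b+=M@o
    return np.linalg.solve(A,b)
def shot(name,st=None):
    st=ctrl.observe(); return viewer.get_image(name)[:,:,::-1].copy(),cam(name,st),st
E
python3 - <<'E'
from h import *
im=cv2.imread("pics/top0.png"); cv2.imwrite("pics/crop0.png",cv2.resize(im[150:290,235:490],None,fx=3.1,fy=3.1,interpolation=cv2.INTER_CUBIC))
T=cam("top")
for n,uv,z in(("rim",(324,190),.154),("handle",(258,212),.12),("knob",(454,216),.108),("stand",(262,210),.05)): print(n,onz(T,uv,z).round(3))
E
```

```text
rim [0.554 0.047 0.154]
handle [0.496 0.236 0.12 ]
knob [ 0.48  -0.332  0.108]
stand [0.506 0.235 0.05 ]
```

View pics/crop0.png

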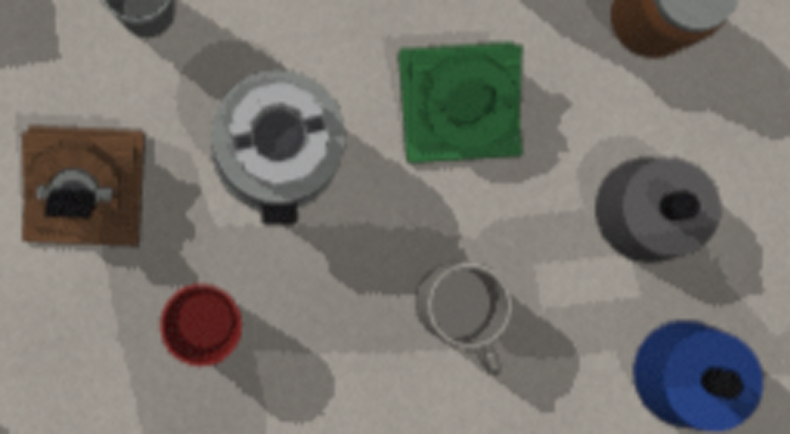

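The crop confirms it. The brown stand at crop (80,185) holds the black-handled burr, and the grey lid's knob is at crop (680,205). The green stand and blue lid stay untouched. The slots are visible on the ring at crop (240,140) and (316,123).

Emit:
step_arm(
  motion=[
    [[0.44, 0.78, 0.2], 0.59],
    [[0.44, 0.78, 0.2], 0.59],
    [[0.44, 0.78, 0.2], 0.59],
    [[0.44, 0.78, 0.2], 0.59],
    [[0.44, 0.78, 0.2], 0.59],
    [[0.44, 0.78, 0.2], 0.59],
    [[0.44, 0.78, 0.2], 0.59],
    [[0.44, 0.78, 0.2], 0.59],
    [[0.44, 0.78, 0.2], 0.59],
    [[0.44, 0.78, 0.2], 0.59],
  ],
  fingers=50,
  squeeze=30,
)

```text
t: 0.93
position: [0.3651, -0.2292, 0.3223]
eef_rot: [[0.577, 0.816, -0.0], [0.816, -0.577, 0.0], [0.0, -0.0, -1.0]]
wrist_force: [0.1, -0.4, -0.4]
grip_width: 0.0503
gripper_force: 0.0
```

Emit:
step_arm(
  motion=[
    [[0.44, 0.78, 0.1], 0.59],
    [[0.44, 0.78, 0.1], 0.59],
    [[0.44, 0.78, 0.1], 0.59],
    [[0.44, 0.78, 0.1], 0.59],
    [[0.44, 0.78, 0.1], 0.59],
    [[0.44, 0.78, 0.1], 0.59],
    [[0.44, 0.78, 0.1], 0.59],
    [[0.44, 0.78, 0.1], 0.59],
    [[0.44, 0.78, 0], 0.59],
    [[0.44, 0.78, 0], 0.59],
  ],
)

```text
t: 1.77
position: [0.5414, 0.0828, 0.3541]
eef_rot: [[-0.003, 1.0, -0.0], [1.0, 0.003, -0.0], [-0.0, -0.0, -1.0]]
wrist_force: [0.7, 0.4, -0.5]
grip_width: 0.0503
gripper_force: 0.0
```

Emit:
step_arm(
  motion=[
    [[0, 0, 0], 0],
    [[0, 0, 0], 0],
  ],
)

```text
t: 1.93
position: [0.5408, 0.0824, 0.3531]
eef_rot: [[-0.003, 1.0, -0.002], [1.0, 0.003, -0.0], [-0.0, -0.002, -1.0]]
wrist_force: [1.1, -0.3, -0.4]
grip_width: 0.0499
gripper_force: 0.0
```

```bash
python3 - <<'E'
from h import *
im,C,st=shot("wrist"); cv2.imwrite("pics/w1.png",im); print(st["t"],st["position"],st["eef_rot"],proj(C,[.554,.047,.154])); np.savez("w1.npz",**{k:np.array(v) for k,v in st.items()})
E
```

```text
1.9333 [0.54084494 0.08235599 0.3531027 ] [[-2.54023755e-03  9.99993927e-01 -2.38620132e-03]
 [ 9.99996727e-01  2.53950458e-03 -3.10147193e-04]
 [-3.04085541e-04 -2.38698136e-03 -9.99997105e-01]] [340.26603145 208.98809165]
```

View pics/w1.png

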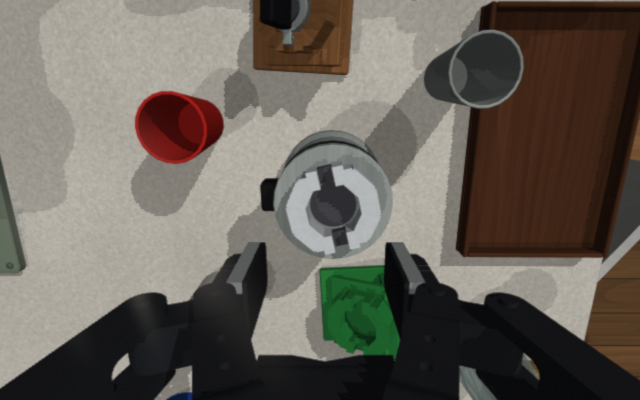

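The wrist view shows the ring centred near (333,208), with slots at about (325,178) and (341,237), and the chute at (267,193).

```bash
python3 - <<'E'
from h import *
im=cv2.imread("pics/w1.png"); st=dict(np.load("w1.npz")); C=cam("wrist",st)
g=im.min(2).astype(int); sat=im.max(2).astype(int)-g
roi=np.zeros(g.shape,bool); roi[155:260,280:396]=1
m=(((g>175)&roi)*255).astype(np.uint8)
c=np.vstack([x for x in cv2.findContours(m,0,1)[0] if cv2.contourArea(x)>60]); h=cv2.convexHull(c)[:,0]
P=np.array([onz(C,u,.154)[:2] for u in h]); (cx,cy),r=cv2.minEnclosingCircle((P*1000).astype(np.float32)); e=cv2.fitEllipse((P*1000).astype(np.float32)); print("ring",cx,cy,r,e)
cen=np.array(e[0])/1000
# unwrap gray on the rim plane
for rr in(.034,.038,.042):
    v=[]
    for a in range(0,360,3):
        u=proj(C,[cen[0]+rr*np.cos(np.radians(a)),cen[1]+rr*np.sin(np.radians(a)),.154]); v.append(g[int(round(u[1])),int(round(u[0]))])
    print(rr,[(3*i,x) for i,x in enumerate(v) if x<130])
dk=(im.max(2)<45)&(np.indices(g.shape)[1]<285)&(np.indices(g.shape)[1]>255)&(np.indices(g.shape)[0]>170)&(np.indices(g.shape)[0]<220)
y,x=np.nonzero(dk); print(x.min(),x.max(),y.min(),y.max(),x.mean(),y.mean())
q=onz(C,(x.mean(),y.mean()),.093); d=q[:2]-cen; print("chute",q,np.degrees(np.arctan2(-d[1],-d[0])))
E
```

```text
ring 546.9671630859375 44.98357391357422 44.854373931884766 ((547.0305786132812, 44.88126754760742), (88.2760009765625, 89.03244018554688), 99.8194808959961)
0.034 [(90, np.int64(101)), (93, np.int64(45)), (96, np.int64(45)), (99, np.int64(45)), (102, np.int64(45)), (105, np.int64(37)), (108, np.int64(48)), (111, np.int64(56)), (114, np.int64(87)), (273, np.int64(64)), (276, np.int64(50)), (279, np.int64(37)), (282, np.int64(40)), (285, np.int64(45)), (288, np.int64(44)), (291, np.int64(45)), (294, np.int64(78))]
0.038 [(93, np.int64(52)), (96, np.int64(45)), (99, np.int64(44)), (102, np.int64(43)), (105, np.int64(49)), (108, np.int64(54)), (111, np.int64(57)), (273, np.int64(100)), (276, np.int64(99)), (279, np.int64(99)), (282, np.int64(99)), (285, np.int64(98)), (288, np.int64(97)), (291, np.int64(94)), (294, np.int64(118))]
0.042 [(93, np.int64(98)), (96, np.int64(46)), (99, np.int64(61)), (102, np.int64(62)), (105, np.int64(53)), (108, np.int64(55)), (111, np.int64(81)), (273, np.int64(129)), (276, np.int64(101)), (279, np.int64(98)), (282, np.int64(99)), (285, np.int64(98)), (288, np.int64(96)), (291, np.int64(97))]
261 277 179 210 267.76863753213365 193.59897172236504
chute [0.47404224 0.04624105 0.093     ] -1.067301861658269
```

Emit:
step_arm(
  motion=[
    [[-0.25, 0.9, 0], 0],
    [[-0.25, 0.9, 0], 0],
    [[-0.25, 0.9, 0], 0],
    [[-0.25, 0.9, 0], 0],
    [[0, 0, 0], 0],
    [[0, 0, 0], 0],
  ],
)

```text
t: 2.48
position: [0.5001, 0.2249, 0.3543]
eef_rot: [[-0.001, 1.0, -0.0], [1.0, 0.001, -0.001], [-0.001, -0.0, -1.0]]
wrist_force: [0.6, -0.8, -0.4]
grip_width: 0.05
gripper_force: 0.0
```

```bash
python3 - <<'E'
from h import *
im,C,st=shot("wrist"); cv2.imwrite("pics/w2.png",im); print(st["t"],st["position"],proj(C,[.496,.236,.12])); np.savez("w2.npz",**{k:np.array(v) for k,v in st.items()})
im2,_,_=shot("scene"); c=cv2.resize(im2[215:295,325:405],(560,560),interpolation=2)
a=im[60:360,170:470]
cv2.imwrite("pics/w2c.png",np.hstack([cv2.resize(a,(400,400)),cv2.resize(c,(400,400))]))
E
```

```text
2.4833 [0.50006348 0.22492546 0.35432351] [322.3189965  155.68996501]
```

View pics/w2c.png

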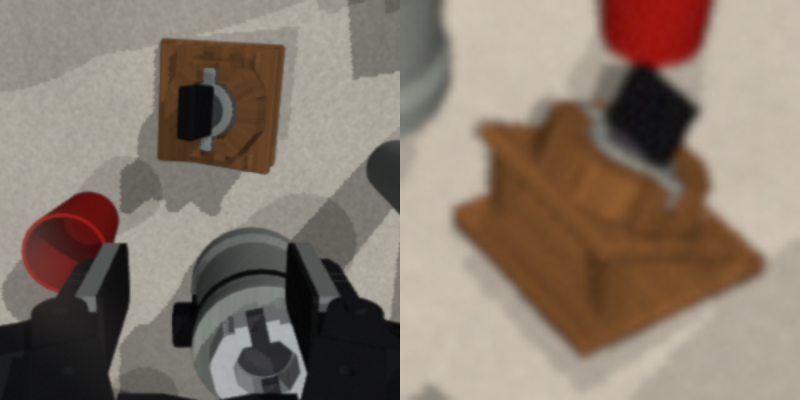

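The left half of the view shows the burr handle at wrist pixel (316,144), with its wings at about (326,118) and (325,167). The burr leans toward -x, nearly along world x.

```bash
python3 - <<'E'
from h import *
im=cv2.imread("pics/w2.png"); st=dict(np.load("w2.npz")); Cw=cam("wrist",st)
def blk(im,x0,x1,y0,y1,t=50):
    m=np.zeros(im.shape[:2],np.uint8); m[y0:y1,x0:x1]=(im[y0:y1,x0:x1].max(2)<t)*255
    m=cv2.morphologyEx(m,cv2.MORPH_OPEN,np.ones((2,2))); c=max(cv2.findContours(m,0,1)[0],key=cv2.contourArea)
    M=cv2.moments(c); return np.array([M["m10"],M["m01"]])/M["m00"],cv2.minAreaRect(c),cv2.boundingRect(c)
w=blk(im,295,340,115,175); print("w",w)
s0=blk(cv2.imread("pics/scene0.png"),360,390,222,252,45); print("s",s0)
t0=blk(cv2.imread("pics/top0.png"),245,275,200,225,45); print("t",t0)
S=cam("scene");T=cam("top")
print("ws",tri([ray(Cw,w[0]),ray(S,s0[0])]),"ts",tri([ray(T,t0[0]),ray(S,s0[0])]),"all",tri([ray(Cw,w[0]),ray(S,s0[0]),ray(T,t0[0])]))
box=cv2.boxPoints(w[1]); print([onz(Cw,b,.125).round(4)[:2] for b in box])
# wings: grey-ish
g=im.astype(int); m=((g.min(2)>85)&(g.max(2)-g.min(2)<28)); 
m[:108]=0;m[180:]=0;m[:,:312]=0;m[:,350:]=0
y,x=np.nonzero(m)
for lo,hi in((108,126),(162,180)):
    k=(y>=lo)&(y<hi); print("wing",k.sum(),x[k].mean(),y[k].mean(),y[k].min(),y[k].max(),onz(Cw,(x[k].mean(),y[k].mean()),.1))
E
```

```text
w (array([316.9734792 , 144.54119012]), ((317.2044372558594, 144.61602783203125), (26.647329330444336, 43.466156005859375), 3.012787342071533), (304, 123, 28, 44))
s (array([375.49757046, 238.84936832]), ((375.5923156738281, 238.83847045898438), (15.008201599121094, 14.7601318359375), 29.744882583618164), (368, 230, 16, 19))
t (array([258.50363901, 216.13391557]), ((258.5, 216.5), (9.0, 15.0), 90.0), (251, 212, 16, 10))
ws [0.48806287 0.24386344 0.07636228] ts [0.48565237 0.24272161 0.0737936 ] all [0.48715066 0.24266766 0.07456913]
[array([0.476 , 0.2265]), array([0.479 , 0.2701]), array([0.5053, 0.2687]), array([0.5032, 0.2251])]
wing 111 327.23423423423424 117.36936936936937 111 125 [0.50107894 0.27363827 0.1       ]
wing 68 324.54411764705884 167.66176470588235 162 172 [0.49825505 0.21978854 0.1       ]
```

Emit:
step_arm(
  motion=[
    [[-0.06, 0.1, -0.8], -0.19],
    [[-0.06, 0.1, -0.8], -0.19],
    [[-0.06, 0.1, -0.8], -0.19],
    [[-0.06, 0.1, -0.8], 0],
    [[-0.06, 0.1, -0.8], 0],
    [[0, 0, 0], 0],
    [[0, 0, 0], 0],
  ],
)

```text
t: 3.17
position: [0.488, 0.2428, 0.1927]
eef_rot: [[0.062, 0.998, -0.005], [0.998, -0.062, -0.002], [-0.002, -0.004, -1.0]]
wrist_force: [0.1, 0.3, 0.7]
grip_width: 0.0497
gripper_force: 0.0
```

```bash
python3 - <<'E'
from h import *
im,C,st=shot("wrist"); print(st["t"],st["position"],proj(C,[.488,.244,.08])); np.savez("w3.npz",**{k:np.array(v) for k,v in st.items()})
cv2.imwrite("pics/w3.png",im)
E
```

```text
3.1667 [0.48803442 0.24277842 0.19265216] [327.20260424 195.09232838]
```

View pics/w3.png

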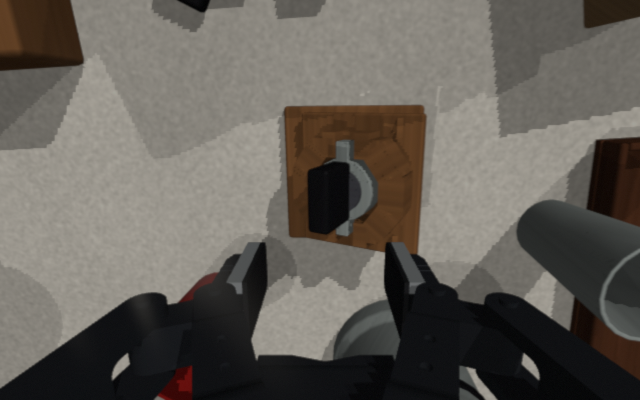

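The bar spans columns 308–349 and rows 161–234. Its left edge is about 67 px long for 44 mm, which puts the bar's top near z≈0.09. The fingers straddle it correctly.

```bash
python3 - <<'E'
from h import *
im=cv2.imread("pics/w3.png"); C=cam("wrist",dict(np.load("w3.npz")))
m=np.zeros((400,640),np.uint8); m[150:245,295:360]=(im[150:245,295:360].max(2)<50)*255
c=max(cv2.findContours(m,0,1)[0],key=cv2.contourArea)[:,0]; m[:]=0; cv2.drawContours(m,[c],-1,255,-1)
for r in range(156,242,6):
    x=np.nonzero(m[r])[0]; print(r,x[:1],x[-1:],end=' ')
L=np.nonzero(m[195])[0]
print(c[:,1].min(),c[:,1].max())
for z in(.075,.08,.085): print(z,onz(C,(L[0],198),z+.013),onz(C,(L[-1],198),z-.011), onz(C,(310,c[:,1].max()),z+.013))
E
```

```text
156 [] [] 162 [323] [345] 168 [313] [348] 174 [307] [350] 180 [307] [354] 186 [308] [353] 192 [307] [359] 198 [308] [358] 204 [308] [355] 210 [308] [349] 216 [308] [348] 222 [308] [343] 228 [308] [335] 234 [324] [326] 240 [] [] 158 234
0.075 [0.47482172 0.24488002 0.088     ] [0.51162555 0.23597871 0.064     ] [0.47424695 0.21845359 0.088     ]
0.08 [0.47518116 0.24624273 0.093     ] [0.51124626 0.23738667 0.069     ] [0.47461852 0.22037433 0.093     ]
0.085 [0.47554059 0.24760543 0.098     ] [0.51086696 0.23879463 0.074     ] [0.47499009 0.22229507 0.098     ]
```

Emit:
step_arm(
  motion=[
    [[0, 0, 0], 0],
    [[0, 0, 0], 0],
    [[0, 0, -0.5], 0],
    [[0, 0, -0.5], 0],
    [[0, 0, -0.5], 0],
    [[0, 0, -0.5], 0],
    [[0, 0, -0.3], 0],
    [[0, 0, -0.2], 0],
    [[0, 0, -0.1], 0],
    [[0, 0, 0], 0],
  ],
  fingers=38,
)

```text
t: 4.05
position: [0.4892, 0.2449, 0.0904]
eef_rot: [[0.06, 0.998, 0.0], [0.998, -0.06, 0.0], [0.0, 0.0, -1.0]]
wrist_force: [0.1, -0.4, 0.9]
grip_width: 0.0379
gripper_force: 0.0
```

Emit:
step_arm(
  motion=[
    [[0, 0, 0], 0],
    [[0, 0, 0], 0],
    [[0, 0, 0], 0],
    [[0, 0, 0], 0],
  ],
  fingers=0,
  squeeze=30,
)

```text
t: 4.38
position: [0.4907, 0.2455, 0.0932]
eef_rot: [[0.06, 0.998, 0.004], [0.998, -0.06, 0.001], [0.001, 0.004, -1.0]]
wrist_force: [-3.1, -0.5, 7.8]
grip_width: 0.0226
gripper_force: 26.8
```

Emit:
step_arm(
  motion=[
    [[0, 0, 0], 0],
    [[-0.06, 0, 0.11], 0],
    [[-0.06, 0, 0.11], 0],
    [[-0.06, 0, 0.11], 0],
    [[-0.06, 0, 0.11], 0],
    [[0, 0, 0], 0],
  ],
  squeeze=40,
)

```text
t: 4.88
position: [0.4855, 0.2458, 0.1126]
eef_rot: [[0.06, 0.998, 0.015], [0.998, -0.06, 0.003], [0.004, 0.015, -1.0]]
wrist_force: [4.2, 0.1, 5.7]
grip_width: 0.0153
gripper_force: 38.5
```

Emit:
step_arm(
  motion=[
    [[-0.06, 0, 0.13], 0],
    [[-0.06, 0, 0.13], 0],
    [[-0.06, 0, 0.13], 0],
    [[-0.06, 0, 0.13], 0],
    [[-0.03, 0, 0.3], 0],
    [[0, 0, 0.5], 0],
    [[0, 0, 0.5], 0],
    [[0, 0, 0.5], 0],
    [[0, 0, 0.5], 0],
    [[0, 0, 0], 0],
  ],
)

```text
t: 5.72
position: [0.4712, 0.246, 0.2262]
eef_rot: [[0.06, 0.998, 0.009], [0.998, -0.06, 0.003], [0.004, 0.009, -1.0]]
wrist_force: [1.2, 0.5, -1.7]
grip_width: 0.0151
gripper_force: 41.2
```

```bash
python3 - <<'E'
from h import *
im,C,st=shot("wrist"); print(st["t"],st["position"],st["grip_width"],st["wrist_force"]); s,S,_=shot("scene")
u=proj(S,st["position"]).astype(int); print(u)
c=s[u[1]-40:u[1]+60,u[0]-50:u[0]+50]
cv2.imwrite("pics/g4s.png",s);cv2.imwrite("pics/g4w.png",im)
cv2.imwrite("pics/g4.png",np.hstack([cv2.resize(im[100:400,170:470],(390,400)),cv2.resize(c,(400,400),interpolation=2)]))
E
```

```text
5.7167 [0.4712203  0.24601512 0.22620026] 0.015085571206286135 [ 1.15046287  0.45890874 -1.67661241]
[385 189]
```

View pics/g4.png

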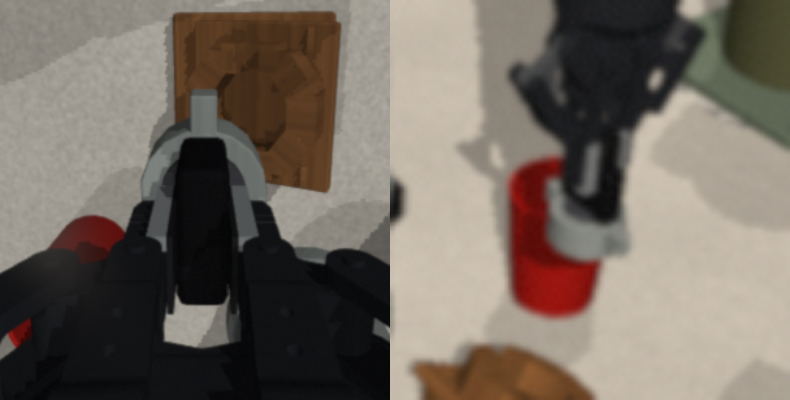

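The burr is held upright: the bar is flush between the pads at 15 mm, and the wing points forward at crop (203,105). Next I'll measure where it sits in the grip.

```bash
python3 - <<'E'
from h import *
im=cv2.imread("pics/g4w.png"); g=im.max(2).astype(int)
for r in(166,168,170,172,175,180,185,190): print(r,g[r,306:346].tolist())
print("col",[ (r,g[r,324]) for r in range(160,214)])
print("colb",[ (r,g[r,324]) for r in range(318,340)])
for r in(300,315,322): print(r,g[r,295:355].tolist())
E
```

```text
166 [98, 102, 100, 97, 99, 98, 94, 85, 80, 86, 85, 80, 85, 86, 89, 95, 94, 91, 90, 89, 89, 89, 88, 87, 86, 86, 85, 84, 81, 69, 55, 50, 47, 46, 47, 48, 52, 63, 71, 71]
168 [97, 102, 99, 98, 98, 98, 94, 87, 84, 82, 73, 69, 76, 81, 82, 82, 81, 81, 82, 82, 82, 82, 82, 82, 83, 83, 83, 83, 83, 83, 74, 52, 48, 48, 49, 51, 62, 72, 73, 71]
170 [97, 103, 99, 92, 80, 80, 82, 87, 87, 83, 71, 68, 81, 84, 84, 83, 84, 83, 83, 83, 83, 84, 84, 84, 85, 85, 83, 85, 85, 85, 76, 55, 49, 48, 49, 51, 61, 72, 73, 70]
172 [91, 90, 80, 76, 73, 73, 80, 87, 88, 81, 76, 100, 113, 114, 113, 110, 111, 111, 112, 113, 115, 117, 117, 118, 118, 119, 118, 116, 116, 115, 100, 60, 49, 58, 64, 52, 60, 71, 72, 71]
175 [74, 75, 73, 71, 72, 74, 80, 87, 87, 81, 75, 98, 111, 112, 109, 109, 108, 110, 110, 112, 114, 115, 115, 116, 116, 116, 115, 114, 113, 111, 99, 79, 76, 75, 68, 54, 61, 72, 72, 71]
180 [72, 74, 73, 70, 71, 74, 80, 87, 87, 82, 74, 96, 110, 111, 109, 108, 108, 109, 111, 112, 113, 114, 115, 116, 116, 116, 115, 114, 113, 110, 98, 78, 76, 74, 66, 52, 58, 71, 72, 71]
185 [72, 74, 73, 72, 72, 74, 79, 87, 88, 81, 73, 9
[... 1968 characters left out ...]
 18, 17, 21, 24, 26, 26, 21, 15, 11, 12, 11, 9, 10, 12, 14, 14, 14, 16, 16, 16, 14, 13, 11, 13, 11, 12, 12, 10, 9, 12, 11, 12, 12, 12, 9, 12, 12, 12, 11, 9, 10, 10, 12, 13, 10, 8, 7, 8, 7, 8, 9, 9, 11, 16, 16, 15, 14, 12, 8]
315 [20, 18, 18, 20, 24, 23, 25, 22, 20, 28, 42, 36, 12, 8, 9, 8, 10, 12, 13, 13, 11, 12, 10, 13, 11, 11, 11, 12, 11, 12, 11, 12, 9, 11, 10, 12, 12, 12, 10, 11, 10, 10, 12, 12, 11, 10, 8, 9, 9, 25, 33, 16, 10, 12, 14, 16, 14, 14, 11, 8]
322 [20, 19, 17, 19, 23, 25, 24, 23, 30, 80, 131, 126, 50, 11, 10, 7, 10, 11, 11, 12, 13, 11, 11, 12, 13, 10, 10, 12, 13, 12, 12, 13, 10, 9, 11, 11, 10, 12, 7, 10, 10, 11, 10, 11, 8, 9, 9, 9, 15, 50, 83, 75, 27, 12, 17, 17, 19, 16, 10, 9]
```

Emit:
step_arm(
  motion=[
    [[0, 0, 0.7], 0],
    [[0.24, -0.62, 0.3], 0.05],
    [[0.24, -0.62, 0], 0.05],
    [[0.24, -0.62, 0], 0.05],
    [[0.24, -0.62, 0], 0.05],
    [[0.24, -0.61, 0], 0.03],
    [[0.24, -0.61, 0], 0],
    [[0.24, -0.61, 0], 0],
    [[0.24, -0.61, 0], 0],
    [[0, 0, 0], 0],
  ],
)

```text
t: 6.65
position: [0.5456, 0.0438, 0.2583]
eef_rot: [[0.04, 0.999, -0.003], [0.999, -0.04, -0.003], [-0.003, -0.003, -1.0]]
wrist_force: [0.9, 0.1, -2.0]
grip_width: 0.0152
gripper_force: 41.1
```

Emit:
step_arm(
  motion=[
    [[0, 0, -0.2], 0],
    [[0, 0, 0], 0],
    [[0, 0, 0], 0],
  ],
)

```text
t: 6.9
position: [0.5436, 0.0491, 0.2504]
eef_rot: [[0.035, 0.999, -0.005], [0.999, -0.035, 0.001], [0.001, -0.005, -1.0]]
wrist_force: [0.6, 0.4, -1.9]
grip_width: 0.0153
gripper_force: 41.1
```

```bash
python3 - <<'E'
from h import *
im,C,st=shot("wrist"); print(st["t"],st["position"],st["eef_rot"][:,0],st["wrist_force"]); s,S,_=shot("scene"); np.savez("g5.npz",**{k:np.array(v) for k,v in st.items()})
u=proj(S,[.547,.045,.17]).astype(int); print(u)
cv2.imwrite("pics/g5s.png",s);cv2.imwrite("pics/g5w.png",im)
c=s[u[1]-45:u[1]+45,u[0]-45:u[0]+45]
cv2.imwrite("pics/g5.png",np.hstack([cv2.resize(im[80:380,170:470],(400,400)),cv2.resize(c,(400,400),interpolation=2)]))
E
```

```text
6.9 [0.54362859 0.04911199 0.25039281] [3.49241958e-02 9.99389772e-01 6.20211861e-04] [ 0.62924416  0.35017935 -1.87189625]
[312 180]
```

View pics/g5.png

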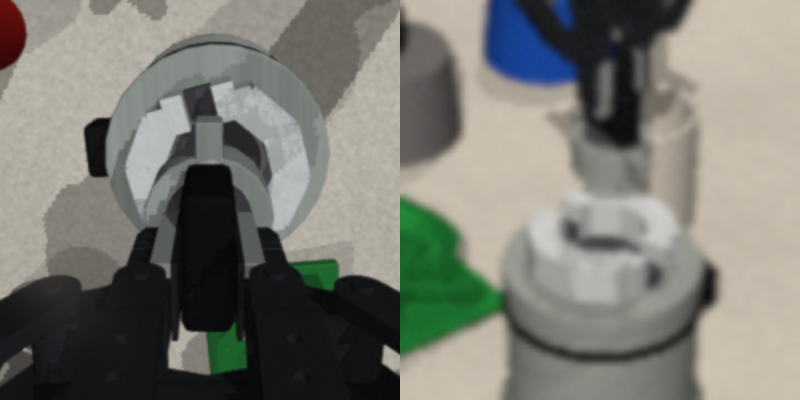

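The burr hangs upright just above the ring. The ring's bright arc covers crop x 125–310, with a slot at (200,95). I'll refit the ring centre from this closer view.

```bash
python3 - <<'E'
from h import *
from scipy.optimize import least_squares
im=cv2.imread("pics/g5w.png"); st=dict(np.load("g5.npz")); C=cam("wrist",st)
g=im.min(2).astype(int)
m=np.zeros(g.shape,np.uint8); m[130:260,255:410]=(g[130:260,255:410]>165)*255
m=cv2.morphologyEx(m,cv2.MORPH_OPEN,np.ones((3,3)))
c=np.vstack([x for x in cv2.findContours(m,0,1)[0] if cv2.contourArea(x)>80])[:,0]
P=np.array([onz(C,u,.154)[:2] for u in c])
o=np.array([.547,.045]); d=np.linalg.norm(P-o,axis=1)
for R0 in(.0446,None):
  k=np.abs(d-.0446)<.005
  f=(lambda q:np.hypot(*(P[k]-q[:2]).T)-(R0 or q[2])); r=least_squares(f,[*o,.045],loss="soft_l1",f_scale=.001); print(k.sum(),r.x,np.sqrt(np.mean(r.fun**2)))
ki=np.abs(d-.026)<.004
f=lambda q:np.hypot(*(P[ki]-q[:2]).T)-.026; r=least_squares(f,[*o],loss="soft_l1",f_scale=.001); print("bore",ki.sum(),r.x)
# wing tip/col
gg=im.max(2).astype(int)
for rr in(172,178,184,190): print(rr,gg[rr,308:348].tolist())
E
```

```text
284 [0.5469537  0.04399628 0.045     ] 0.001450651029444875
284 [0.54700762 0.04415956 0.04442565] 0.0014229891914550683
bore 59 [0.54768397 0.04766377]
172 [189, 188, 176, 145, 115, 101, 83, 80, 84, 111, 125, 125, 125, 123, 122, 122, 123, 124, 127, 128, 129, 130, 130, 130, 129, 129, 129, 126, 113, 81, 71, 63, 58, 46, 42, 41, 39, 40, 40, 48]
178 [182, 180, 171, 150, 120, 76, 52, 55, 76, 107, 123, 122, 121, 120, 120, 121, 123, 125, 126, 127, 127, 127, 129, 129, 128, 126, 126, 122, 109, 71, 45, 40, 40, 41, 41, 40, 41, 40, 41, 41]
184 [60, 58, 54, 51, 50, 50, 50, 54, 74, 106, 122, 122, 121, 120, 119, 120, 122, 124, 125, 126, 127, 127, 127, 128, 127, 125, 125, 123, 107, 66, 48, 42, 42, 42, 41, 42, 41, 42, 41, 41]
190 [59, 54, 51, 52, 54, 52, 52, 56, 74, 104, 122, 121, 120, 119, 119, 120, 122, 123, 124, 126, 126, 127, 127, 127, 126, 124, 124, 123, 113, 91, 90, 91, 88, 88, 86, 83, 72, 58, 53, 45]
```

Emit:
step_arm(
  motion=[
    [[0.07, -0.01, -0.2], 0],
    [[0, 0, -0.25], 0],
    [[0, 0, -0.25], 0],
    [[0, 0, -0.1], 0],
    [[0, 0, 0], 0],
    [[0, 0, 0], 0],
  ],
)

```text
t: 7.5
position: [0.5477, 0.0478, 0.2198]
eef_rot: [[0.036, 0.999, -0.002], [0.999, -0.036, 0.0], [0.0, -0.002, -1.0]]
wrist_force: [0.2, -0.8, -2.1]
grip_width: 0.015
gripper_force: 41.1
```

Emit:
step_arm(
  motion=[
    [[0, 0, -0.05], 0],
    [[0, 0, -0.05], 0],
    [[0, 0, -0.05], 0],
    [[0, 0, 0], 0],
  ],
)

```text
t: 7.83
position: [0.548, 0.0477, 0.2144]
eef_rot: [[0.036, 0.999, -0.0], [0.999, -0.036, 0.0], [0.0, -0.0, -1.0]]
wrist_force: [-1.1, 0.2, -2.8]
grip_width: 0.015
gripper_force: 41.1
```

Emit:
step_arm(
  motion=[
    [[0, 0.01, -0.05], 0],
    [[0, 0, -0.05], 0],
    [[0, 0, 0], 0],
  ],
)

```text
t: 8.08
position: [0.5478, 0.0481, 0.2102]
eef_rot: [[0.036, 0.999, -0.001], [0.999, -0.036, 0.0], [0.0, -0.001, -1.0]]
wrist_force: [0.3, -0.2, -2.8]
grip_width: 0.015
gripper_force: 41.1
```

Emit:
step_arm(
  motion=[
    [[0, 0, -0.05], 0],
    [[0, 0, -0.05], 0],
    [[0, 0, 0], 0],
  ],
)

```text
t: 8.33
position: [0.5479, 0.0481, 0.2062]
eef_rot: [[0.036, 0.999, -0.001], [0.999, -0.036, -0.0], [-0.0, -0.001, -1.0]]
wrist_force: [-0.7, 0.3, -3.1]
grip_width: 0.015
gripper_force: 41.1
```

Emit:
step_arm(
  motion=[
    [[0, 0, -0.03], 0],
    [[0, 0, -0.03], 0],
    [[0, 0, 0], 0],
  ],
)

```text
t: 8.58
position: [0.5481, 0.048, 0.204]
eef_rot: [[0.036, 0.999, -0.0], [0.999, -0.036, -0.0], [-0.0, -0.0, -1.0]]
wrist_force: [0.4, -0.5, -2.5]
grip_width: 0.0148
gripper_force: 41.1
```

Emit:
step_arm(
  motion=[
    [[0, 0, -0.04], 0],
    [[0, 0, 0], 0],
  ],
)

```text
t: 8.75
position: [0.5481, 0.048, 0.2025]
eef_rot: [[0.036, 0.999, -0.0], [0.999, -0.036, -0.0], [-0.0, -0.0, -1.0]]
wrist_force: [0.7, -0.9, -2.9]
grip_width: 0.0151
gripper_force: 41.1
```

Emit:
step_arm(
  motion=[
    [[0, 0, -0.04], 0],
    [[0, 0, 0], 0],
  ],
)

```text
t: 8.92
position: [0.5481, 0.048, 0.2008]
eef_rot: [[0.036, 0.999, -0.0], [0.999, -0.036, -0.0], [-0.0, -0.0, -1.0]]
wrist_force: [-0.0, -1.3, -2.5]
grip_width: 0.0151
gripper_force: 41.1
```

Emit:
step_arm(
  motion=[
    [[0, 0, -0.04], 0],
    [[0, 0, 0], 0],
  ],
)

```text
t: 9.08
position: [0.5481, 0.048, 0.1992]
eef_rot: [[0.036, 0.999, -0.0], [0.999, -0.036, -0.0], [-0.0, -0.0, -1.0]]
wrist_force: [1.0, -1.3, -1.2]
grip_width: 0.0151
gripper_force: 41.1
```

Emit:
step_arm(
  motion=[
    [[0, 0.01, -0.03], 0],
    [[0, 0, 0], 0],
  ],
)

```text
t: 9.25
position: [0.5483, 0.0481, 0.1986]
eef_rot: [[0.036, 0.999, 0.0], [0.999, -0.036, -0.001], [-0.001, 0.0, -1.0]]
wrist_force: [-0.8, -3.1, -1.5]
grip_width: 0.0152
gripper_force: 41.3
```

Emit:
step_arm(
  motion=[
    [[0, 0, -0.03], 0],
    [[0, 0, 0], 0],
  ],
)

```text
t: 9.42
position: [0.5484, 0.0481, 0.1984]
eef_rot: [[0.036, 0.999, 0.001], [0.999, -0.036, -0.001], [-0.001, 0.001, -1.0]]
wrist_force: [-2.9, -3.0, 4.3]
grip_width: 0.015
gripper_force: 41.9
```

```bash
python3 - <<'E'
from h import *
im,C,st=shot("wrist"); print(st["t"],st["position"],st["wrist_force"],st["moment"]); s,S,_=shot("scene")
c=s[125:225,262:362]
cv2.imwrite("pics/g6.png",np.hstack([cv2.resize(im[80:380,170:470],(400,400)),cv2.resize(c,(400,400),interpolation=2)]))
E
```

```text
9.4167 [0.54840343 0.04805637 0.19838828] [-2.85189023 -3.03882643  4.32773675] [-0.45504516  0.4714447   0.07142966]
```

View pics/g6.png

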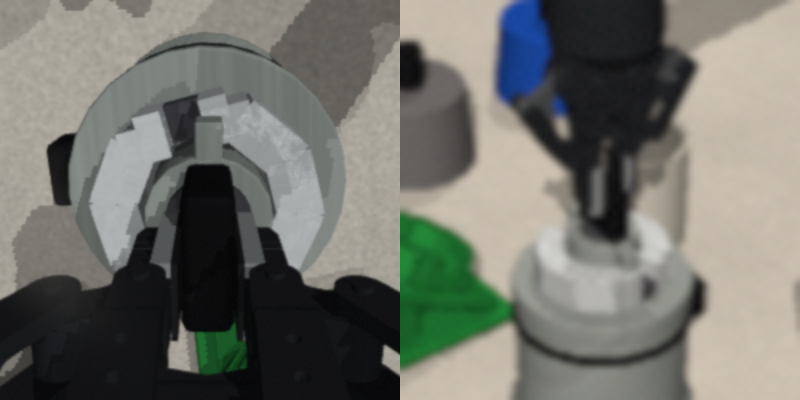

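The right half shows the burr upright with its cylinder in the bore and its wings on the rim, just clear of the slot (slot at crop (182,112), wing at (208,130)). The force is about 4 N up, so I'll press lightly and turn counter-clockwise.

Emit:
step_arm(
  motion=[
    [[0, 0, -0.02], 0],
    [[0, 0, 0], 0],
    [[0, 0, 0], 0.25],
    [[0, 0, 0], 0.25],
    [[0, 0, 0], 0.25],
    [[0, 0, 0], 0],
  ],
)

```text
t: 10.02
position: [0.5494, 0.0476, 0.1983]
eef_rot: [[-0.043, 0.999, 0.004], [0.999, 0.043, -0.002], [-0.002, 0.004, -1.0]]
wrist_force: [-1.2, -4.6, 6.3]
grip_width: 0.0154
gripper_force: 42.2
```

Emit:
step_arm(
  motion=[
    [[0, 0, 0], 0.25],
    [[0, 0, 0], 0.25],
    [[0, 0, 0], 0.2],
    [[0, 0, 0], 0.2],
    [[0, 0, 0], 0],
  ],
)

```text
t: 10.43
position: [0.5494, 0.0475, 0.1982]
eef_rot: [[-0.136, 0.991, 0.003], [0.991, 0.136, -0.002], [-0.002, 0.003, -1.0]]
wrist_force: [-1.8, -4.8, 6.7]
grip_width: 0.0151
gripper_force: 42.2
```

Emit:
step_arm(
  motion=[
    [[0, 0, -0.03], 0.2],
    [[0, 0, 0], 0.2],
    [[0, 0, 0], 0.2],
    [[0, 0, 0], 0],
  ],
)

```text
t: 10.77
position: [0.5488, 0.048, 0.1964]
eef_rot: [[-0.198, 0.98, 0.002], [0.98, 0.198, -0.001], [-0.001, 0.002, -1.0]]
wrist_force: [-0.1, -2.7, -1.3]
grip_width: 0.0152
gripper_force: 41.3
```

The upward force has gone, so the wings are entering the slots. Now lower by 14 mm.

Emit:
step_arm(
  motion=[
    [[0, 0, -0.05], 0],
    [[0, 0, -0.05], 0.1],
    [[0, 0, 0], 0],
  ],
)

```text
t: 11.02
position: [0.548, 0.0481, 0.1901]
eef_rot: [[-0.209, 0.978, -0.0], [0.978, 0.209, -0.001], [-0.001, -0.001, -1.0]]
wrist_force: [0.8, -3.7, -2.0]
grip_width: 0.015
gripper_force: 41.2
```

Emit:
step_arm(
  motion=[
    [[0, 0, -0.06], 0],
    [[0, 0, -0.06], 0],
    [[0, 0, 0], 0],
  ],
)

```text
t: 11.27
position: [0.5479, 0.0481, 0.1854]
eef_rot: [[-0.209, 0.978, -0.001], [0.978, 0.209, -0.001], [-0.001, -0.001, -1.0]]
wrist_force: [0.4, -4.6, -1.2]
grip_width: 0.0147
gripper_force: 41.2
```

Emit:
step_arm(
  motion=[
    [[0, 0, -0.04], 0],
    [[0, 0, -0.03], 0],
    [[0, 0, 0], 0],
  ],
)

```text
t: 11.52
position: [0.5482, 0.0479, 0.1844]
eef_rot: [[-0.209, 0.978, -0.0], [0.978, 0.209, -0.001], [-0.001, -0.0, -1.0]]
wrist_force: [-2.0, -6.4, 6.0]
grip_width: 0.0153
gripper_force: 42.0
```

It dropped 14.0 mm and stopped, so the burr is home. Release, rise, and look.

Emit:
step_arm(
  motion=[
    [[0, 0.01, 0.03], 0],
    [[0, 0, 0], 0],
    [[0, 0, 0], 0],
    [[0, 0, 0], 0],
  ],
  fingers=45,
)

```text
t: 11.85
position: [0.5479, 0.0497, 0.1843]
eef_rot: [[-0.209, 0.978, -0.001], [0.978, 0.209, 0.001], [0.001, -0.0, -1.0]]
wrist_force: [-0.7, 0.7, -0.5]
grip_width: 0.0451
gripper_force: 0.0
```

Emit:
step_arm(
  motion=[
    [[0, 0, 0.3], 0],
    [[0, 0, 0.8], 0],
    [[0, 0, 0.9], 0],
    [[0, 0, 0.9], 0],
    [[0, 0, 0.9], 0],
    [[0, 0, 0], 0],
    [[0, 0, 0], 0],
  ],
)

```text
t: 12.43
position: [0.5498, 0.0491, 0.3411]
eef_rot: [[-0.209, 0.978, 0.008], [0.978, 0.209, -0.0], [-0.002, 0.008, -1.0]]
wrist_force: [0.1, -0.4, -1.7]
grip_width: 0.045
gripper_force: 0.0
```

```bash
python3 - <<'E'
from h import *
im,C,st=shot("wrist"); print(st["t"],st["position"],st["wrist_force"]); s,S,_=shot("scene"); t,T,_=shot("top")
u=proj(C,[.547,.045,.154]).astype(int)
cv2.imwrite("pics/t7.png",t); cv2.imwrite("pics/s7.png",s)
a=im[max(0,u[1]-70):u[1]+70,u[0]-70:u[0]+70]
cv2.imwrite("pics/g7.png",np.hstack([cv2.resize(a,(400,400),interpolation=2),cv2.resize(s[135:235,262:362],(400,400),interpolation=2)]))
# lid measurement: black knob in scene+top, grey lid top
for n,i,c,b in(("top",t,T,(440,470,205,230)),("scene",s,S,(252,276,128,152))):
    x0,x1,y0,y1=b; m=(i[y0:y1,x0:x1].max(2)<42).astype(np.uint8); M=cv2.moments(m); print(n,m.sum(),M["m10"]/M["m00"]+x0,M["m01"]/M["m00"]+y0)
    q=(M["m10"]/M["m00"]+x0,M["m01"]/M["m00"]+y0)
    print(onz(c,q,.095))
E
```

```text
12.4333 [0.54977306 0.04913177 0.34113963] [ 0.13390416 -0.43324122 -1.6803758 ]
top 90 453.56666666666666 216.15555555555557
[ 0.47960253 -0.33602609  0.095     ]
scene 64 263.640625 141.515625
[ 0.48603957 -0.32415505  0.095     ]
```

View pics/g7.png

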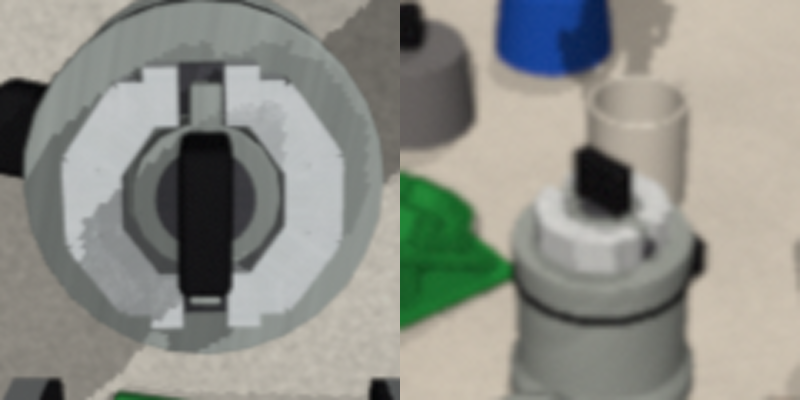

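The left half shows both wings home in the slots, with slot gaps visible at (200,75) and (205,300). The burr is upright and centred. On to the grey lid.

Emit:
step_arm(
  motion=[
    [[-0.15, -0.8, 0], 0],
    [[-0.15, -0.8, 0], 0],
    [[-0.15, -0.8, 0], 0],
    [[-0.15, -0.8, 0], 0],
    [[-0.15, -0.8, -0.1], 0],
    [[-0.15, -0.8, -0.1], 0],
    [[-0.15, -0.8, -0.2], 0],
    [[-0.15, -0.8, -0.2], 0],
    [[-0.15, -0.8, -0.3], 0],
    [[-0.15, -0.8, -0.3], 0],
  ],
)

```text
t: 13.42
position: [0.4868, -0.2719, 0.2862]
eef_rot: [[-0.209, 0.978, -0.003], [0.978, 0.209, 0.002], [0.003, -0.002, -1.0]]
wrist_force: [0.3, 0.2, -1.1]
grip_width: 0.0454
gripper_force: 0.0
```

Emit:
step_arm(
  motion=[
    [[-0.15, -0.8, -0.3], 0],
    [[-0.1, -0.7, -0.3], 0],
    [[0, 0, 0], 0],
    [[0, 0, 0], 0],
    [[0, 0, 0], 0],
  ],
)

```text
t: 13.83
position: [0.4776, -0.3302, 0.2631]
eef_rot: [[-0.208, 0.978, -0.002], [0.978, 0.208, 0.003], [0.003, -0.001, -1.0]]
wrist_force: [-0.4, 1.5, 0.1]
grip_width: 0.0451
gripper_force: 0.0
```

```bash
cat > lid.py <<'E'
from h import *
im,C,st=shot("wrist"); print(st["t"],st["position"],st["eef_rot"][:,0])
cv2.imwrite("pics/l%d.png"%(st["t"]*100),im)
u0=proj(C,[.482,-.331,.108]); print("pred",u0)
u=u0.astype(int); x0,y0=u-45; w=im[max(y0,0):y0+90,max(x0,0):x0+90]
m=(w.max(2)<48).astype(np.uint8)*255; cs=sorted(cv2.findContours(m,0,1)[0],key=cv2.contourArea)[-3:]
for c in cs: M=cv2.moments(c); print(M["m00"],cv2.boundingRect(c),M["m10"]/max(M["m00"],1)+max(x0,0),M["m01"]/max(M["m00"],1)+max(y0,0))
print(w.max(2)[::6,::5])
E
python3 lid.py
```

```text
13.8333 [ 0.47757041 -0.33017755  0.26309926] [-0.20834445  0.9780501   0.00325384]
pred [331.76776413 186.5886982 ]
45.5 (0, 0, 12, 12) 289.7728937728938 144.50915750915752
966.5 (25, 30, 33, 39) 327.2972926366615 190.28953267804792
[[151  37  42  89  91  90  91  91  92  91  91  91  91  91  85  67  75 148]
 [ 37  65  92  91  91  91  91  91  90  91  90  91  91  91  91  92  68 122]
 [ 63  92  92  92  91  91  91  91  91  90  90  90  91  91  90  90  91  66]
 [ 91  90  90  90  90  91  91  91  91  91  91  90  90  90  91  90  90  92]
 [ 91  91  90  90  90  90  91  91  91  89  81  79  78  79  81  90  91  91]
 [ 92  91  91  90  90  90  91  84  38  37  79  79  79  79  79  89  90  91]
 [ 90  91  90  91  90  90  25   7   8   6  11  74  79  79  79  89  91  91]
 [ 91  90  91  90  72  64  12  20  21  21  22  17  78  78  78  90  90  91]
 [ 90  89  90  66  65  55  20  20  20  19  20  18  78  88  90  90  90  90]
 [ 90  90  65  65  66  42  20  19  20  19  19  20  90  90  89  90  90  89]
 [ 88  65  64  66  66  65  18  18  19  17  17  27  89  90  89  89  90  89]
 [ 65  65  65  65  65  66  65  18  17  19  39  89  90  90  89  90  90  93]
 [112  65  65  65  65  64  84  90  90  90  90  90  90  89  90  90  90 174]
 [123 113  65  65  64  89  89  89  89  88  90  89  89  89  89  93 163 166]
 [127 123 126  80  89  89  89  89  88  88  89  89  89  90 156 168 164 165]]
```

```bash
python3 - <<'E'
from h import *
import glob
f=sorted(glob.glob("pics/l1*.png"))[-1]; im=cv2.imread(f)
class O: pass
st=ctrl.observe(); C=cam("wrist",st)
v=im.max(2); m=np.zeros(v.shape,np.uint8); s=v[150:230,295:360]; m[150:230,295:360]=((s>13)&(s<45))*255
m=cv2.morphologyEx(m,cv2.MORPH_OPEN,np.ones((3,3))); c=max(cv2.findContours(m,0,1)[0],key=cv2.contourArea)
P=np.array([onz(C,p[0]+0.0,.108)[:2]*1000 for p in c],np.float32); print(cv2.boundingRect(c),cv2.fitEllipse(P),cv2.minEnclosingCircle(P),st["position"])
E
```

```text
(312, 179, 32, 31) ((480.6080017089844, -338.11376953125), (25.889135360717773, 26.585214614868164), 130.87936401367188) ((480.32843017578125, -337.8013000488281), 13.83181095123291) [ 0.47807897 -0.32996847  0.26396525]
```

Emit:
step_arm(
  motion=[
    [[0.07, -0.2, -0.6], 0],
    [[0, 0, -0.8], 0],
    [[0, 0, -0.8], 0],
    [[0, 0, -0.8], 0],
    [[0, 0, -0.6], 0],
    [[0, 0, -0.4], 0],
    [[0, 0, -0.3], 0],
    [[0, 0, -0.1], 0],
    [[0, 0, 0], 0],
    [[0, 0, 0], 0],
  ],
)

```text
t: 14.72
position: [0.4819, -0.3393, 0.09]
eef_rot: [[-0.209, 0.978, 0.002], [0.978, 0.209, -0.001], [-0.002, 0.001, -1.0]]
wrist_force: [-0.1, 0.1, -0.8]
grip_width: 0.0452
gripper_force: 0.0
```

Emit:
step_arm(
  motion=[
    [[0, 0, 0], 0],
    [[0, 0, 0], 0],
    [[0, 0, 0], 0],
    [[0, 0, 0], 0],
  ],
  fingers=0,
  squeeze=40,
)

```text
t: 15.05
position: [0.482, -0.34, 0.0906]
eef_rot: [[-0.209, 0.978, 0.003], [0.978, 0.209, -0.002], [-0.003, 0.002, -1.0]]
wrist_force: [0.9, 0.5, 6.1]
grip_width: 0.0265
gripper_force: 39.6
```

Emit:
step_arm(
  motion=[
    [[0, 0, 0.2], 0],
    [[0, 0, 0.5], 0],
    [[0, 0, 0.8], 0],
    [[0, 0, 0.9], 0],
    [[0, 0, 0.9], 0],
    [[0, 0, 0.9], 0],
    [[0, 0, 0.9], 0],
    [[0, 0, 0.6], 0],
    [[0, 0, 0.3], 0],
    [[0, 0, 0], 0],
  ],
)

```text
t: 15.88
position: [0.4818, -0.3401, 0.3324]
eef_rot: [[-0.209, 0.978, 0.005], [0.978, 0.209, -0.005], [-0.006, 0.004, -1.0]]
wrist_force: [-1.0, -0.6, -1.7]
grip_width: 0.0269
gripper_force: 39.7
```

Emit:
step_arm(
  motion=[
    [[0, 0, 0], 0],
    [[0, 0, 0], 0],
  ],
)

```text
t: 16.05
position: [0.4798, -0.3381, 0.3255]
eef_rot: [[-0.209, 0.978, -0.004], [0.978, 0.209, 0.004], [0.005, -0.003, -1.0]]
wrist_force: [-0.1, 0.6, -2.3]
grip_width: 0.027
gripper_force: 39.7
```

```bash
cat > held.py <<'E'
from h import *
from scipy.optimize import least_squares
im,C,st=shot("wrist"); print(st["t"],st["position"],st["wrist_force"],st["grip_width"])
R=np.array(st["eef_rot"]);p=np.array(st["position"]); zt=p[2]-.0186
v=im.max(2).astype(int); 
# radial edges of lid top disc from the far half, on plane zt
c0=p[:2]; g=cv2.GaussianBlur(im.max(2),(3,3),0).astype(int)
for a in range(-90,91,15):
    d=R@[np.cos(np.radians(a)),np.sin(np.radians(a)),0]; row=[]
    for r in range(20,66,2):
        u=proj(C,[p[0]+d[0]*r/1000,p[1]+d[1]*r/1000,zt]); i,j=int(round(u[1])),int(round(u[0])); row.append(g[i,j] if 0<=i<400 and 0<=j<640 else -1)
    print(a,row)
cv2.imwrite("pics/held.png",im)
E
python3 held.py
```

```text
16.05 [ 0.47984791 -0.33814093  0.32548092] [-0.13433912  0.62967527 -2.28325085] 0.02701890765635749
-90 [np.int64(88), np.int64(92), np.int64(91), np.int64(30), np.int64(25), np.int64(53), np.int64(77), np.int64(79), np.int64(102), np.int64(105), np.int64(105), np.int64(105), np.int64(105), np.int64(106), np.int64(105), np.int64(182), np.int64(185), np.int64(187), np.int64(181), np.int64(185), np.int64(188), np.int64(190), np.int64(162)]
-75 [np.int64(92), np.int64(92), np.int64(102), np.int64(104), np.int64(105), np.int64(105), np.int64(105), np.int64(105), np.int64(105), np.int64(105), np.int64(105), np.int64(104), np.int64(105), np.int64(105), np.int64(105), np.int64(163), np.int64(193), np.int64(191), np.int64(191), np.int64(189), np.int64(187), np.int64(188), np.int64(190)]
-60 [np.int64(91), np.int64(91), np.int64(104), np.int64(105), np.int64(105), np.int64(106), np.int64(105), np.int64(105), np.int64(105), np.int64(105), np.int64(105), np.int64(105), np.int64(106), np.int64(106), np.int64(106), np.int64(134), np.int64(186), np.int64(186), np.int64(181), np.int64(66), np.int
[... 2694 characters left out ...]
4(55), np.int64(56), np.int64(55)]
75 [np.int64(92), np.int64(91), np.int64(91), np.int64(91), np.int64(91), np.int64(91), np.int64(91), np.int64(91), np.int64(91), np.int64(91), np.int64(91), np.int64(91), np.int64(91), np.int64(93), np.int64(137), np.int64(139), np.int64(139), np.int64(140), np.int64(133), np.int64(59), np.int64(56), np.int64(56), np.int64(57)]
90 [np.int64(92), np.int64(91), np.int64(32), np.int64(30), np.int64(72), np.int64(90), np.int64(91), np.int64(91), np.int64(92), np.int64(91), np.int64(91), np.int64(91), np.int64(91), np.int64(99), np.int64(143), np.int64(138), np.int64(141), np.int64(138), np.int64(138), np.int64(186), np.int64(189), np.int64(186), np.int64(190)]
```

Emit:
step_arm(
  motion=[
    [[0.1, 0.5, 0], 0],
    [[0.14, 0.75, 0], 0],
    [[0.14, 0.75, 0], 0],
    [[0.14, 0.75, 0], 0],
    [[0.14, 0.75, 0], 0],
    [[0.14, 0.75, 0], 0],
    [[0.14, 0.75, 0], 0],
    [[0.14, 0.75, 0], 0],
    [[0.14, 0.75, 0], 0],
    [[0.14, 0.75, 0], 0],
  ],
)

```text
t: 16.93
position: [0.5343, -0.0473, 0.326]
eef_rot: [[-0.209, 0.978, -0.005], [0.978, 0.209, 0.001], [0.002, -0.004, -1.0]]
wrist_force: [0.6, 0.2, -2.3]
grip_width: 0.027
gripper_force: 39.7
```

Emit:
step_arm(
  motion=[
    [[0.14, 0.75, 0], 0],
    [[0.14, 0.75, 0], 0],
    [[0.09, 0.5, 0], 0],
    [[0.05, 0.28, 0], 0],
    [[0, 0, 0], 0],
    [[0, 0, 0], 0],
    [[0, 0, 0], 0],
    [[0, 0, 0], 0],
    [[0, 0, 0], 0],
    [[0, 0, 0], 0],
  ],
)

```text
t: 17.77
position: [0.5521, 0.0411, 0.3288]
eef_rot: [[-0.207, 0.978, 0.0], [0.978, 0.207, -0.0], [-0.0, 0.0, -1.0]]
wrist_force: [-0.2, -0.3, -2.2]
grip_width: 0.027
gripper_force: 39.7
```

Emit:
step_arm(
  motion=[
    [[-0.08, 0.05, -0.2], 0],
    [[0, 0, -0.4], 0],
    [[0, 0, -0.4], 0],
    [[0, 0, -0.4], 0],
    [[0, 0, -0.3], 0],
    [[0, 0, -0.2], 0],
    [[0, 0, 0], 0],
    [[0, 0, 0], 0],
    [[0, 0, 0], 0],
  ],
)

```text
t: 18.52
position: [0.5496, 0.044, 0.2537]
eef_rot: [[-0.209, 0.978, 0.002], [0.978, 0.209, -0.0], [-0.001, 0.002, -1.0]]
wrist_force: [1.0, 0.2, -1.7]
grip_width: 0.0267
gripper_force: 39.7
```

```bash
python3 - <<'E'
from h import *
from scipy.optimize import least_squares
im,C,st=shot("wrist"); R=np.array(st["eef_rot"]);p=np.array(st["position"]); print(st["t"],p,st["wrist_force"])
g=cv2.GaussianBlur(im.max(2),(3,3),0).astype(int)
# grinder housing top edge z=.130 r=62.5 about (.548,.0445): intensity profile per direction
for a in(0,30,60,90,120,150,180):
    row=[]
    for r in range(50,76,2):
        u=proj(C,[.548+np.cos(np.radians(a))*r/1000,.0445+np.sin(np.radians(a))*r/1000,.130]); row.append(int(g[int(round(u[1])),int(round(u[0]))]))
    print(a,row)
E
```

```text
18.5167 [0.54962156 0.04404511 0.25371573] [ 0.98743541  0.18965856 -1.68822569]
0 [101, 101, 101, 101, 101, 100, 101, 100, 101, 101, 101, 101, 101]
30 [102, 102, 104, 97, 89, 90, 126, 128, 126, 126, 131, 131, 128]
60 [85, 85, 86, 88, 146, 158, 133, 125, 128, 123, 123, 127, 127]
90 [77, 78, 87, 140, 151, 151, 134, 132, 173, 184, 185, 187, 184]
120 [65, 65, 66, 143, 167, 166, 133, 109, 195, 211, 216, 215, 216]
150 [59, 57, 54, 60, 138, 166, 158, 216, 217, 217, 209, 213, 214]
180 [117, 117, 117, 116, 111, 63, 54, 23, 23, 23, 22, 21, 139]
```

Emit:
step_arm(
  motion=[
    [[0, 0, -0.1], 0],
    [[0, 0, -0.1], 0],
    [[0, 0, -0.1], 0],
    [[0, 0, 0], 0],
  ],
)

```text
t: 18.9
position: [0.5482, 0.0442, 0.2395]
eef_rot: [[-0.209, 0.978, -0.002], [0.978, 0.209, 0.0], [0.001, -0.002, -1.0]]
wrist_force: [0.5, -0.4, -2.0]
grip_width: 0.0269
gripper_force: 39.7
```

Emit:
step_arm(
  motion=[
    [[0, 0, -0.1], 0],
    [[0, 0, -0.1], 0],
    [[0, 0, 0], 0],
  ],
)

```text
t: 19.15
position: [0.5483, 0.0442, 0.2315]
eef_rot: [[-0.209, 0.978, -0.002], [0.978, 0.209, 0.0], [0.001, -0.002, -1.0]]
wrist_force: [-1.5, 0.8, -2.2]
grip_width: 0.0268
gripper_force: 39.7
```

Emit:
step_arm(
  motion=[
    [[0, 0, -0.1], 0],
    [[0, 0, -0.06], 0],
    [[0, 0, 0], 0],
  ],
)

```text
t: 19.4
position: [0.5485, 0.0442, 0.2255]
eef_rot: [[-0.209, 0.978, -0.001], [0.978, 0.209, 0.0], [0.0, -0.001, -1.0]]
wrist_force: [0.6, -0.2, -2.4]
grip_width: 0.0268
gripper_force: 39.7
```

Emit:
step_arm(
  motion=[
    [[0, 0, -0.05], 0],
    [[0, 0, -0.04], 0],
    [[0, 0, 0], 0],
  ],
)

```text
t: 19.65
position: [0.5487, 0.0441, 0.2223]
eef_rot: [[-0.209, 0.978, -0.001], [0.978, 0.209, 0.0], [0.0, -0.001, -1.0]]
wrist_force: [0.2, -0.3, -1.7]
grip_width: 0.0269
gripper_force: 39.7
```

Emit:
step_arm(
  motion=[
    [[0, 0, -0.04], 0],
    [[0, 0, 0], 0],
  ],
)

```text
t: 19.82
position: [0.5489, 0.0441, 0.2209]
eef_rot: [[-0.209, 0.978, -0.0], [0.978, 0.209, 0.0], [0.0, -0.0, -1.0]]
wrist_force: [0.4, 0.3, -1.9]
grip_width: 0.0267
gripper_force: 39.7
```

Emit:
step_arm(
  motion=[
    [[0, 0, -0.03], 0],
    [[0, 0, 0], 0],
  ],
)

```text
t: 19.98
position: [0.5491, 0.0442, 0.2207]
eef_rot: [[-0.209, 0.978, 0.001], [0.978, 0.209, 0.0], [-0.0, 0.001, -1.0]]
wrist_force: [-2.3, 0.2, 2.6]
grip_width: 0.0269
gripper_force: 40.2
```

Emit:
step_arm(
  motion=[
    [[0, 0, -0.03], 0],
    [[0, 0, 0], 0],
  ],
)

```text
t: 20.15
position: [0.5491, 0.0442, 0.2206]
eef_rot: [[-0.209, 0.978, 0.001], [0.978, 0.209, -0.0], [-0.0, 0.001, -1.0]]
wrist_force: [-4.9, 0.9, 8.1]
grip_width: 0.0271
gripper_force: 40.7
```

Contact came at TCP z=0.2206, exactly the seated height. Release and retreat.

Emit:
step_arm(
  motion=[
    [[0, 0, 0.02], 0],
    [[0, 0, 0], 0],
    [[0, 0, 0], 0],
    [[0, 0, 0], 0],
  ],
  fingers=50,
)

```text
t: 20.48
position: [0.549, 0.0441, 0.2193]
eef_rot: [[-0.209, 0.978, 0.0], [0.978, 0.209, -0.0], [-0.0, 0.0, -1.0]]
wrist_force: [0.1, -0.3, 0.4]
grip_width: 0.0501
gripper_force: 0.0
```

Emit:
step_arm(
  motion=[
    [[0, 0, 0.3], 0],
    [[0, 0, 0.7], 0],
    [[0, 0, 0.8], 0],
    [[0, 0, 0.8], 0],
    [[-0.1, -0.2, 0.3], 0],
    [[0, 0, 0], 0],
    [[0, 0, 0], 0],
    [[0, 0, 0], 0],
  ],
)

```text
t: 21.15
position: [0.5439, 0.0361, 0.3335]
eef_rot: [[-0.208, 0.978, -0.003], [0.978, 0.208, 0.0], [0.001, -0.003, -1.0]]
wrist_force: [-0.3, -0.3, -0.0]
grip_width: 0.0497
gripper_force: 0.0
```

```bash
python3 - <<'E'
from h import *
im,C,st=shot("wrist"); print(st["t"],st["position"],st["wrist_force"])
cv2.imwrite("pics/f.png",im)
# knob top z=.238, lid top rim z=.202 checks
u=proj(C,[.5475,.0445,.238]).astype(int); print("pred",u)
x0,y0=u-50; w=im[y0:y0+100,x0:x0+100]; m=((w.max(2)<60)*255).astype(np.uint8)
c=max(cv2.findContours(m,0,1)[0],key=cv2.contourArea); print(cv2.boundingRect(c),cv2.contourArea(c))
g=cv2.GaussianBlur(im.max(2),(3,3),0).astype(int)
for a in range(0,360,30):
    row=[]
    for r in range(38,60,2):
        q=proj(C,[.5475+np.cos(np.radians(a))*r/1000,.0445+np.sin(np.radians(a))*r/1000,.202]); i,j=int(round(q[1])),int(round(q[0])); row.append(int(g[i,j]) if 0<=i<400 and 0<=j<640 else -1)
    print(a,row)
E
```

```text
21.15 [0.54392628 0.03611261 0.33346507] [-0.29472987 -0.2583048  -0.0271942 ]
pred [335 193]
(30, 19, 42, 49) 1536.5
0 [102, 102, 102, 102, 103, 172, 194, 194, 194, 193, 190]
30 [103, 103, 102, 103, 103, 107, 115, 141, 153, 164, 169]
60 [90, 91, 91, 90, 90, 92, 82, 107, 129, 131, 114]
90 [104, 103, 103, 103, 103, 104, 75, 71, 71, 93, 133]
120 [104, 104, 104, 104, 104, 103, 61, 55, 54, 88, 146]
150 [103, 103, 103, 103, 103, 94, 45, 92, 143, 143, 86]
180 [103, 103, 103, 102, 102, 101, 111, 141, 142, 144, 142]
210 [89, 102, 102, 102, 104, 139, 140, 140, 139, 140, 141]
240 [74, 74, 74, 74, 100, 134, 139, 141, 140, 138, 135]
270 [100, 101, 101, 101, 130, 180, 163, 104, 109, 107, 94]
300 [101, 101, 101, 101, 134, 182, 187, 171, 167, 164, 115]
330 [102, 102, 102, 102, 118, 186, 189, 192, 190, 192, 191]
```

The lid's top edge sits at radius 47–49 mm all round at z=0.202, so it is level and centred. The robot is clear, so I'm handing in.

```bash
python3 -c "
from station import job; print(job.close_job())"
```

```text
the job is handed in; nothing more can be done
None
```

The burr stood on the ring, then turned and dropped 14 mm home into the slots. The grey lid sits level and centred over it on the grinder, and the job was handed in at about 21 s with the gripper clear.

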